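Fit the end stop to the biscuit slicer

ROBOT

A 7-joint arm with a two-finger parallel gripper is mounted at the origin on the work surface. World frame = base frame: x ahead of the robot, y to its left, z up, the work surface at z = 0. Lengths are in m, angles in rad, forces in N, time in s.
With the tool pointing down it reaches from about 0.425 to 0.875 m from the base axis. Payload 4.7 kg.
Tool frame: the origin (TCP) lies at the very end of the fingers, on their centre line; the grasp point (between the pads) lies 19 mm behind it; z points along the fingers, y is the line along which they close (so a half turn about z gives the same grasp; the last joint's range is limited). The gripper opens to 87 mm and grips with 3 to 60 N. Pads are 19 mm wide; open, the fingers measure 117 mm over their backs; the gripper's body (75 mm by 190 mm) begins 51 mm behind the grasp point.
Start: joints at [1.21, 0.321, -0.07, 1.45, 0.023, 1.371, -0.057], TCP at [0.238, -0.605, 0.223] pointing down, gripper open.
Joint ranges: [-2.86, 2.86], [-0.3, 2.09], [-1.38, 1.24], [0.06, 2.45], [-1.56, 4.7], [0.09, 2.05], [-2.69, 2.69]. Speed limits (rad/s): [2.57, 2.57, 3.14, 3.14, 3.14, 3.14, 3.14].

INTERFACE

Orientations are given as a rotation vector (axis times angle).
In Python, from bench import ctrl gives the robot as it stands.
- The arm moves only by the shell command python3 -m jog 'ROWS' [FORCE]. ROWS is JSON, a list that holds one entry, the list of rows, each a list of 7 numbers: the shift along the tool's x, y, z in mm, then the turn, a rotation vector about the tool's x, y, z in degrees, then the finger opening in mm, from 0 to 87. A call has 1 to 10 rows; each row is the pose to reach, as a shift and turn from the pose commanded when the call began, along the tool's axes at that moment; what a row does not reach only later rows make up. A row lasts 1/10 s, in which the tool goes at most 50 mm and 8.59 degrees, less where a joint would pass 70% of its speed; a pose out of reach is approached as far as the arm can. A call with a gripper value outside its range is refused whole. The fingers move at their own pace and stop on an object; FORCE is the grip in N (left out, the last holds). Time passes only in rows, so rows that repeat a pose let the fingers close. It gives the time, the measured TCP pose, the force, the opening and the grip force at its end, in the units of the state.
- ctrl.get_state(): the state, without advancing time (a new reading comes with each control period).
- ctrl.get_image(name): name is "scene" or "top"; returns a dict with "image" (480x640x3 uint8, red, green, blue), "depth" (480x640 float32, m along the optical axis (not along the pixel's ray), 0 where there is no reading), "fov_y" (degrees; the focal length in pixels is half the picture's height over the tangent of half this angle, whatever the lens; pixels are square), "cx", "cy" (the principal point, pixels), "k1" (the pictures are not rectified: a ray, as slopes to the right and down, at radius r is drawn at 1 + k1 r^2 times it, then the intrinsics apply), "rvec" (rotation vector, rad) and "tvec" (3), from world to camera coordinates, as OpenCV has them. Camera axes: x right, y down, z forward; pixel columns grow to the right and rows downward; lengths in m; the calibration is good to about 2 mm. A picture is of the moment at which its call begins.
- ctrl.close_job(): hands the job in; it is judged then, once.
The state is a dict: "time": time; "joint_positions": joint angles; "qd": joint speeds; "joint_torque": joint torques, N m; "position": TCP position; "tool_rot": TCP orientation; "ft_force": force on the tool from outside, world axes, zero at the start; "torque": the same for the moment, N m; "grip_width": opening from 0.0 (shut) to 1.0 (fully open); "grip_force": force on a finger pad.
Only numpy, scipy, OpenCV 4.12 (cv2) and the standard library are available. Lean on these libraries where they do the work, as an engineer would, in place of code of your own. Each camera call takes 0.05 s, during which the arm holds its last target. There are 200 camera calls.

TASK

Fit the end stop to the biscuit slicer on the pastry bench: set the steel L-shaped stop that has a hole in its foot flat on the slicer's bed, its hole over the bed's hole, with its upright square to the bed and on the side away from the blade frame. Then take the round-headed thumbscrew from the white stand and put it down through both holes until its head sits on the stop's foot.

Things in the scene. Friction and masses are not known exactly. Their poses are not given: they have to be found in the camera images.
- bed: Slicer, fixed: aluminium block 130 (x) by 240 (y) by 40 mm high with one plain round 24 mm through hole; across it a grey blade frame, 168 mm high over the bench, 103 to 127 mm from the hole on the +y side. Origin: on the hole's axis at bench level; the hole's mouth is 40 mm above it. The block reaches from -90 to +150 mm in y, -65 to +65 mm in x; z up.
- stop: Steel end stop, loose, 0.35 kg: flat foot 70 (x) by 80 (y) by 8 mm thick with a plain 24 mm hole; along its -y edge an upright 70 mm long (x), 14 thick (y), top 48 mm above the underside. Origin: hole axis, underside. Foot y -48 to +32 mm, upright y -48 to -34 mm. Fitted, its axes point as the bed's do. A bystander of the same form has no hole.
- stop_top (a point): Middle of the top edge of the stop's upright, 41 mm to -y of its hole axis and 48 mm above its underside; axes as the stop's. Grip the upright across its 14 mm thickness (along y).
- screw: Thumbscrew, 0.12 kg: black ribbed round head 40 mm across, 36 high; plain shank 12 across, 36 long below it, tapered tip, no thread. Origin: centre of the head's underside; z up. Stands loose in a 22 mm hole of a fixed white stand (60 by 160 by 42 mm high), head on its top. A T-handled bystander screw is 100 mm away along the screw's y: grip the head along its x.
Mind the look-alikes: they are no part of the job. Leave any turquoise look-alike of the stop alone. What is shaped like the screw but yellow is not meant.

How it is judged:
On the way, in this order (a step that is already met when the one before it is completed fails the run):
1. the stop lies flat on the bed, hole over hole, upright away from the blade frame (horizontal distance between stop and bed below 0.013 m and z of stop in the frame of bed between 0.036 and 0.045 m and angle between the y axis of stop and the y axis of bed, either way round below 0.26 rad and y of stop_top in the frame of bed below -0.02 m and angle between stop's own z axis and vertical below 0.1 rad), for 0.2 s.
2. the round-headed thumbscrew is down through both holes (all of step 1 and horizontal distance between screw and bed below 0.013 m and z of screw in the frame of bed between 0.043 and 0.053 m and horizontal distance between screw and stop below 0.013 m and angle between screw's own z axis and vertical below 0.15 rad), for 0.2 s.
At the end, for the whole second after the job is handed in: Stop flat on the bed (underside 36-45 mm up, tilt < 0.1), hole within 13 mm of the bed's, axes within 0.26 rad, upright away from the blade frame; round-headed screw upright (0.15 rad) through both holes (within 13 mm of each), head underside 43-53 mm up; both at rest (all of step 2 and linear speed of each of stop, screw below 0.02 m/s); the robot touches nothing.
It also fails if it takes over 61 s, if anything falls off the work surface, if the arm or the gripper's body presses on something with over 40 N, if the wrist force passes 120 N, or if a joint passes its speed limit or range.

## Working session

There is one attempt and no reset: what is moved stays moved. The work goes in short steps, Python scripts to look and compute and a shell command to move; the robot and the scene stay as the last step left them, time stands still between calls to the robot, and variables do not carry over. Pictures are saved under pics/ and viewed, at most 14 in all, crops included, and the job is handed in when it is done.

```bash
mkdir -p pics; ls; cat > h.py <<'E'
import numpy as np,cv2,pickle
from bench import ctrl
def grab(n):
    d=ctrl.get_image(n);pickle.dump(d,open(f'{n}.pkl','wb'));return d
def load(n): return pickle.load(open(f'{n}.pkl','rb'))
def KD(d):
    h,w=d['image'].shape[:2];f=h/2/np.tan(np.radians(d['fov_y'])/2)
    return np.array([[f,0,d['cx']],[0,f,d['cy']],[0,0,1.]]),np.array([d['k1'],0,0,0,0.])
def rays(d,uv):
    K,D=KD(d);s=cv2.undistortPoints(np.array(uv,float).reshape(-1,1,2),K,D).reshape(-1,2)
    R=cv2.Rodrigues(np.array(d['rvec'],float))[0];t=np.array(d['tvec'],float).ravel()
    return -R.T@t,np.c_[s,np.ones(len(s))]@R
def onz(d,uv,z):
    c,r=rays(d,uv);return c+r*((z-c[2])/r[:,2])[:,None]
def bydepth(d,uv):
    c,r=rays(d,uv);uv=np.array(uv).reshape(-1,2).astype(int)
    return c+r*d['depth'][uv[:,1],uv[:,0]][:,None]
def proj(d,P):
    K,D=KD(d);return cv2.projectPoints(np.array(P,float).reshape(-1,1,3),np.array(d['rvec'],float),np.array(d['tvec'],float),K,D)[0].reshape(-1,2)
E
python3 - <<'E'
from h import *
for n in('scene','top'):
    d=grab(n);cv2.imwrite(f'pics/{n}0.png',d['image'][:,:,::-1]);print(n,rays(d,[[320,240]]),d['fov_y'],d['k1'])
print(ctrl.get_state())
E
```

```text
pics
scene (array([1.0007996 , 0.40262135, 1.12572838]), array([[-0.42318608, -0.31849792, -0.84847122]])) 44.31630413177802 -0.18410375033430276
top (array([0.38363721, 0.02542572, 0.8777324 ]), array([[ 1.01103619e-01, -6.92127945e-04, -9.94984254e-01]])) 57.59761106746685 -0.09873624743565
{'time': 0.1, 'joint_positions': array([ 1.21009449,  0.32175679, -0.07007063,  1.4515458 ,  0.02259202,
        1.37079913, -0.05687748]), 'qd': array([ 0.00096705, -0.00300872,  0.00094596, -0.0034244 , -0.00040865,
       -0.00180745, -0.00057811]), 'joint_torque': array([ 5.67193780e-06, -4.92569339e+01, -4.05737869e-01, -3.13396811e+01,
       -6.42418116e-02,  3.94643296e-02,  7.01274917e-05]), 'position': array([ 0.23772623, -0.6044384 ,  0.22156925]), 'tool_rot': array([-3.08493441e+00, -5.85039996e-01,  6.41138466e-04]), 'ft_force': array([-0.49913599,  0.5082569 , -0.03973589]), 'torque': array([0.05218345, 0.01423513, 0.01470161]), 'grip_force': 0.0, 'grip_width': 1.0012565545044765}
```

View pics/top0.png

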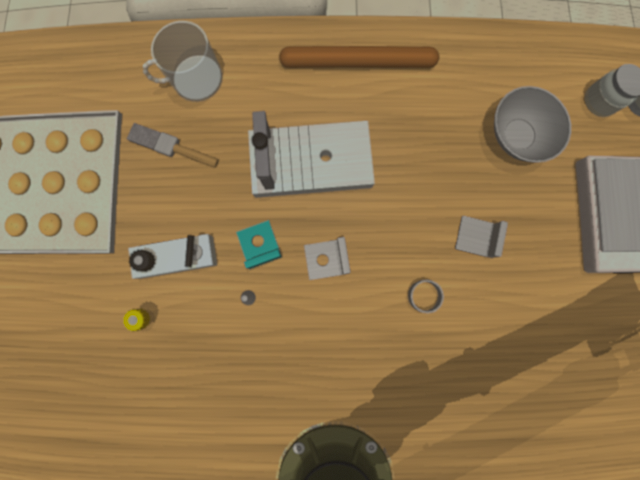

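View pics/scene0.png

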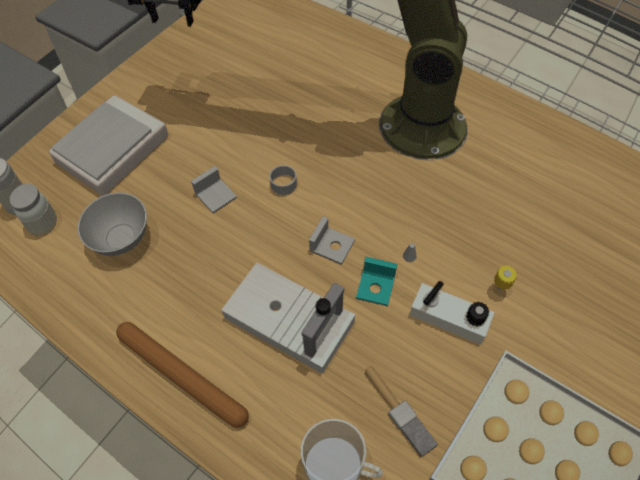

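Top view: bed hole at (326,155), with the blade frame to its left (+y).
- Stop candidates: steel with a hole at (322,260), plain steel without a hole at (481,237), turquoise at (258,243). The one at (322,260) fits: steel, with a hole in its foot.
- Screw candidates: black round head at (142,261), T-handle at (191,250), yellow at (134,320). The one at (142,261) fits: black round head, in the white stand.

Next I measure these and confirm in an enlarged crop.

```bash
python3 - <<'E'
from h import *
d=load('top');im=d['image'];hsv=cv2.cvtColor(im,cv2.COLOR_RGB2HSV)
m=((hsv[:,:,1]<60)&(hsv[:,:,2]>90)).astype(np.uint8)*255
c0=cv2.resize(im[115:285,120:390],None,fx=2.9,fy=2.9,interpolation=cv2.INTER_CUBIC)
cv2.imwrite('pics/crop.png',c0[:,:,::-1])
n,l,s,c=cv2.connectedComponentsWithStats(m)
for i in range(1,n):
    if s[i,4]>250:print(i,s[i],c[i].round(1))
X=bydepth(d,np.stack(np.meshgrid(np.arange(640),np.arange(480)),-1).reshape(-1,2)).reshape(480,640,3)
np.save('X.npy',X)
print('z foot',X[250,315],'upright',X[252,343],'bed',X[140,350],'stand',X[248,170],'head',X[261,142],'frame',X[180,263])
def zmask(box,lo,hi,name):
    x0,y0,x1,y1=box;q=np.zeros((480,640),np.uint8);r=X[y0:y1,x0:x1,2];q[y0:y1,x0:x1]=((r>lo)&(r<hi))*255
    q=cv2.morphologyEx(q,cv2.MORPH_OPEN,np.ones((2,2)))
    k=max(cv2.findContours(q,cv2.RETR_EXTERNAL,cv2.CHAIN_APPROX_NONE)[0],key=cv2.contourArea)[:,0].astype(float)
    P=onz(d,k,(lo+hi)/2)[:,:2]*1000
    print(name,cv2.minAreaRect(P.astype(np.float32)),'circ',cv2.minEnclosingCircle(P.astype(np.float32)))
zmask((330,225,360,290),.04,.056,'upright')
zmask((295,225,360,290),.003,.06,'stop')
zmask((240,110,385,210),.03,.05,'bed')
zmask((120,225,225,285),.034,.05,'stand')
zmask((120,225,165,285),.066,.09,'head')
E
```

```text
1 [    0     0   640    32 12479] [307.6   9.8]
2 [ 143   21   79   79 2333] [191.2  70.6]
7 [616  64  24  32 623] [628.9  79.1]
8 [600  71  37  39 549] [613.6  93.7]
12 [ 494   87   77   75 4187] [530.6 122.8]
13 [    0   111   119   143 12098] [ 58.1 181.8]
14 [ 248  111  126   85 7554] [311.4 156.6]
18 [127 124  51  32 853] [152.3 139.1]
20 [ 585  156   55  117 5756] [614.4 212.1]
34 [ 456  216   38   41 1106] [474.2 235.8]
51 [ 128  234   86   45 1993] [174.9 255.9]
57 [ 304  237   46   43 1335] [327.3 258.6]
z foot [0.45185788 0.03495242 0.01012251] upright [ 0.44458344 -0.01875702  0.04821879] bed [ 0.66826086 -0.03657061  0.04027822] stand [0.45520519 0.31621254 0.04257138] head [0.42813871 0.35641283 0.07884883] frame [0.56968719 0.12589645 0.11591792]
upright ((437.1096496582031, -21.66693115234375), (69.80228424072266, 14.084391593933105), 8.591986656188965) circ ((437.0843505859375, -21.499252319335938), 34.91471481323242)
stop ((432.7622375488281, 9.926944732666016), (72.17057037353516, 80.3117446899414), 8.591980934143066) circ ((432.65509033203125, 9.460115432739258), 52.475040435791016)
bed ((632.2322998046875, 40.350616455078125), (131.80282592773438, 241.3902130126953), 4.445428848266602) circ ((630.468017578125, 40.19266891479492), 134.76820373535156)
stand ((433.7333068847656, 335.6377868652344), (61.354034423828125, 116.51751708984375), 9.670065879821777) circ ((435.85760498046875, 335.97967529296875), 64.33245086669922)
head ((428.2447204589844, 359.73797607421875), (37.641197204589844, 40.54725646972656), 1.7965787649154663) circ ((428.2584228515625, 358.8840637207031), 21.85832405090332)
```

View pics/crop.png

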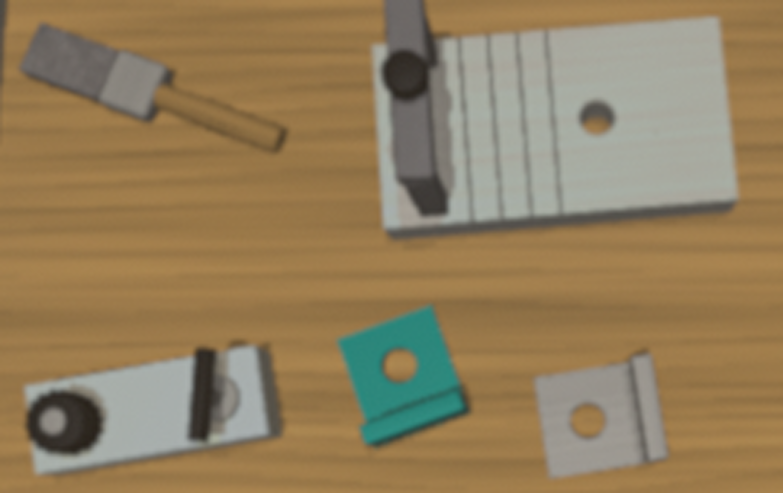

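The crop confirms both choices: a steel stop with a hole at (322,260), and the black round-headed screw in the white stand at (142,261). I refine the hole centres and work out the first move.

```bash
cat >> h.py <<'E'
from scipy.spatial.transform import Rotation as Rn
def plan(p,yaw,cmd=None):
    """p mm, yaw deg of closing line (mod 180), tool down -> tool-frame shift mm, rotvec deg"""
    s=ctrl.get_state();R=Rn.from_rotvec(s['tool_rot']);best=None
    for k in(-180,0,180):
        a=np.radians(yaw+k);y=np.array([np.cos(a),np.sin(a),0]);z=np.array([0,0,-1.])
        T=Rn.from_matrix(np.c_[np.cross(y,z),y,z]);w=(R.inv()*T).as_rotvec(degrees=True)
        if best is None or np.linalg.norm(w)<np.linalg.norm(best):best=w
    print('pos',(s['position']*1000).round(1),'t',round(s['time'],2),'q7',s['joint_positions'][6].round(2),'shift',R.inv().apply(np.array(p)-s['position']*1000).round(1),'turn',best.round(1))
E
python3 - <<'E'
from h import *
d=load('top');im=d['image'].astype(int)
hsv=cv2.cvtColor(d['image'],cv2.COLOR_RGB2HSV)
def hole(box,z,name,chan,sgn,d):
    x0,y0,x1,y1=box;g=cv2.resize(chan[y0:y1,x0:x1].astype(np.uint8),None,fx=8,fy=8,interpolation=cv2.INTER_CUBIC)
    _,m=cv2.threshold(g,0,255,cv2.THRESH_OTSU|(cv2.THRESH_BINARY_INV if sgn<0 else cv2.THRESH_BINARY))
    k=max(cv2.findContours(m,cv2.RETR_EXTERNAL,cv2.CHAIN_APPROX_NONE)[0],key=cv2.contourArea)[:,0]
    e=(k+.5)/8-.5+[x0,y0];P=onz(d,e,z)[:,:2]*1000
    print(name,'px',e.mean(0).round(1),cv2.fitEllipse(P.astype(np.float32)))
hole((314,143,338,168),.04,'bedhole',hsv[:,:,2],-1,d)
hole((312,250,333,271),.008,'stophole',hsv[:,:,1],1,d)
hole((128,246,157,276),.07,'head',hsv[:,:,2],-1,d)
s=load('scene');hs=cv2.cvtColor(s['image'],cv2.COLOR_RGB2HSV)
hole((264,295,288,316),.04,'bedhole S',hs[:,:,2],-1,s)
hole((327,236,345,255),.008,'stophole S',hs[:,:,1],1,s)
plan([500,-300,250],98.6);plan([437,-21.7,120],98.6)
print(Rn.from_rotvec(ctrl.get_state()['tool_rot']).as_matrix().round(2))
E
```

```text
bedhole px [325.5 154.1] ((640.0681762695312, 12.50048542022705), (18.596525192260742, 26.370738983154297), 173.39576721191406)
stophole px [322.2 259.6] ((432.6955261230469, 20.737903594970703), (22.375131607055664, 23.082462310791016), 175.91574096679688)
head px [141.8 260.2] ((430.10955810546875, 360.53875732421875), (41.71946334838867, 52.34096908569336), 174.0635528564453)
bedhole S px [275.  305.2] ((639.4146728515625, 10.007574081420898), (22.91153907775879, 24.06829261779785), 41.207401275634766)
stophole S px [335.1 245.7] ((436.50201416015625, 19.19066047668457), (19.895936965942383, 23.110713958740234), 35.074501037597656)
pos [ 237.7 -604.4  221.6] t 0.1 q7 -0.06 shift [ 355.5 -187.3  -28.1] turn [-0.1  0.  12.9]
pos [ 237.7 -604.4  221.6] t 0.1 q7 -0.06 shift [ 398.8 -469.1  102.3] turn [-0.1  0.  12.9]
[[ 0.93  0.37 -0.  ]
 [ 0.37 -0.93  0.  ]
 [-0.   -0.   -1.  ]]
```

```bash
python3 -m jog '[[[355,-187,-28,0,0,13,50],[355,-187,-28,0,0,13,50],[355,-187,-28,0,0,13,50],[355,-187,-28,0,0,13,50],[355,-187,-28,0,0,13,50],[355,-187,-28,0,0,13,50],[355,-187,-28,0,0,13,50],[355,-187,-28,0,0,13,50],[355,-187,-28,0,0,13,50],[355,-187,-28,0,0,13,50]]]' 25; python3 -c "
from h import *
plan([437,-21.5,110],98.6)"
```

```text
time: 1.1
position: [0.5008, -0.299, 0.2502]
tool_rot: [-3.132, -0.239, 0.001]
ft_force: [-0.0, -1.1, -0.8]
grip_width: 0.58
grip_force: 0.0
pos [ 500.8 -299.   250.2] t 1.1 q7 -0.97 shift [ -20.9 -283.9  140.4] turn [-0.   0.   0.1]
```

```bash
python3 -m jog '[[[-21,-284,140,0,0,0,50],[-21,-284,140,0,0,0,50],[-21,-284,140,0,0,0,50],[-21,-284,140,0,0,0,50],[-21,-284,140,0,0,0,50],[-21,-284,140,0,0,0,50],[-21,-284,140,0,0,0,50],[-21,-284,140,0,0,0,50],[-21,-284,140,0,0,0,50],[-21,-284,140,0,0,0,50]]]'; python3 - <<'E'
from h import *
plan([437,-21.5,22],98.6)
d=grab('scene')
p=ctrl.get_state()['position'];print(proj(d,[p,[.437,-.0215,.048]]))
cv2.imwrite('pics/s1.png',cv2.resize(d['image'][140:340,220:480],None,fx=3,fy=3)[:,:,::-1])
E
```

```text
time: 2.1
position: [0.438, -0.0254, 0.1112]
tool_rot: [3.133, 0.226, 0.002]
ft_force: [0.3, -0.8, 0.1]
grip_width: 0.578
grip_force: 0.0
pos [438.  -25.4 111.2] t 2.1 q7 -1.41 shift [-0.5 -4.1 89.2] turn [ 0.  -0.1 -0.3]
[[317.35534919 210.26852366]
 [319.63673954 227.28865625]]
```

View pics/s1.png

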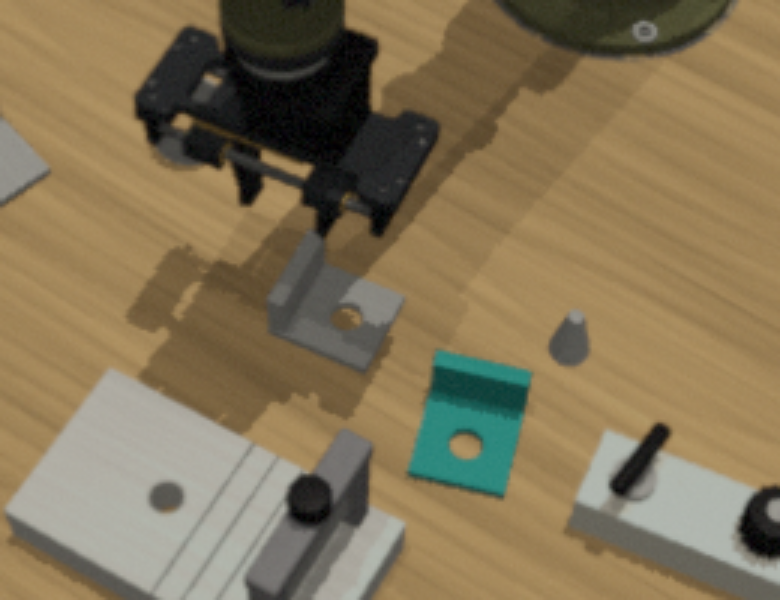

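The gripper straddles the upright. Its top edge is at full-image pixel (318.7,228.3), against a predicted (319.6,227.3). Descend and grip.

```bash
python3 -m jog '[[[0,-4,20,0,0,0,50],[0,-4,45,0,0,0,50],[0,-4,70,0,0,0,50],[0,-4,85,0,0,0,50],[0,-4,89,0,0,0,50],[0,-4,89,0,0,0,50],[0,-4,89,0,0,0,0],[0,-4,89,0,0,0,0],[0,-4,89,0,0,0,0],[0,-4,89,0,0,0,0]]]' 30;  python3 -m jog '[[[0,0,0,0,0,0,0],[0,0,0,0,0,0,0],[0,0,0,0,0,0,0],[0,0,-10,0,0,0,0],[0,0,-40,0,0,0,0],[0,0,-75,0,0,0,0],[0,0,-100,0,0,0,0],[0,0,-110,0,0,0,0],[0,0,-110,0,0,0,0],[0,0,-110,0,0,0,0]]]' 40; python3 - <<'E'
from h import *
d=grab('scene');cv2.imwrite('pics/s2.png',cv2.resize(d['image'][140:340,220:480],None,fx=3,fy=3)[:,:,::-1])
plan([637,-20,200],94.4)
E
```

```text
time: 3.15
position: [0.437, -0.0193, 0.022]
tool_rot: [3.133, 0.232, 0.002]
ft_force: [-0.2, -0.2, 0.1]
grip_width: 0.293
grip_force: 0.0
time: 4.15
position: [0.4355, -0.0191, 0.1303]
tool_rot: [-3.133, -0.232, 0.003]
ft_force: [-0.5, 0.0, -3.5]
grip_width: 0.156
grip_force: 40.0
pos [435.2 -19.1 129.9] t 4.2 q7 -1.41 shift [199.2  30.6 -70.7] turn [-0.   0.2  4.1]
```

View pics/s2.png

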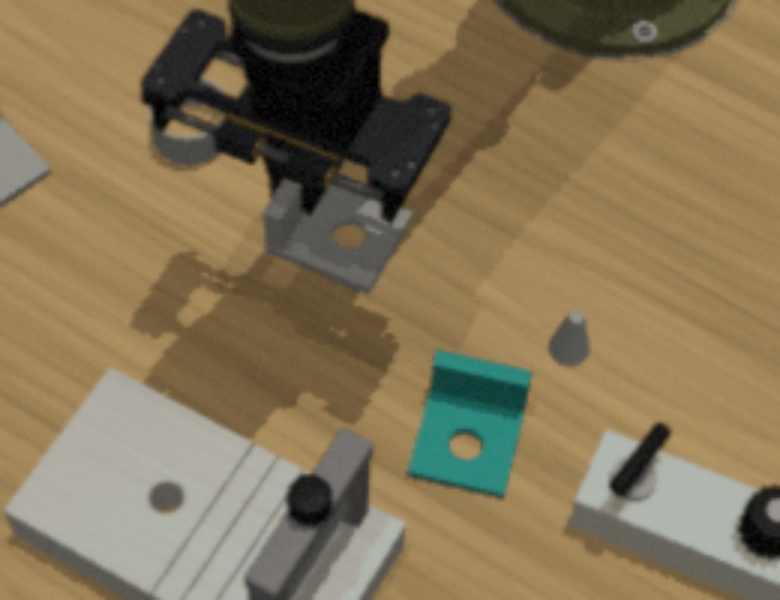

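The stop is lifted level in the gripper, with its hole at crop (350,236). Next I carry it over the bed.

```bash
python3 -c "
from h import *
plan([640,-30,120],94.4)"
```

```text
pos [435.2 -19.1 129.9] t 4.2 q7 -1.41 shift [201.   41.    9.2] turn [-0.   0.2  4.1]
```

```bash
python3 -m jog '[[[25,5,0,0,0,1,0],[60,12,1,0,0,2,0],[95,19,3,0,0,3,0],[130,26,5,0,0,4,0],[165,33,7,0,0,4,0],[190,38,8,0,0,4,0],[201,41,9,0,0,4,0],[201,41,9,0,0,4,0],[201,41,9,0,0,4,0],[201,41,9,0,0,4,0]]]'; python3 - <<'E'
from h import *
d=grab('scene');t=grab('top')
cv2.imwrite('pics/s3.png',np.hstack([cv2.resize(a[:,:,::-1],(400,400)) for a in (d['image'][210:370,210:370],t['image'][90:230,240:380])]))
plan([640,-30,62],94.4)
E
```

```text
time: 5.2
position: [0.64, -0.0299, 0.1221]
tool_rot: [3.139, 0.123, -0.003]
ft_force: [-0.2, 0.4, -3.9]
grip_width: 0.161
grip_force: 40.0
pos [640.6 -30.1 122.8] t 5.3 q7 -1.64 shift [-0.6 -0.2 60.8] turn [0.  0.  0.1]
```

View pics/s3.png

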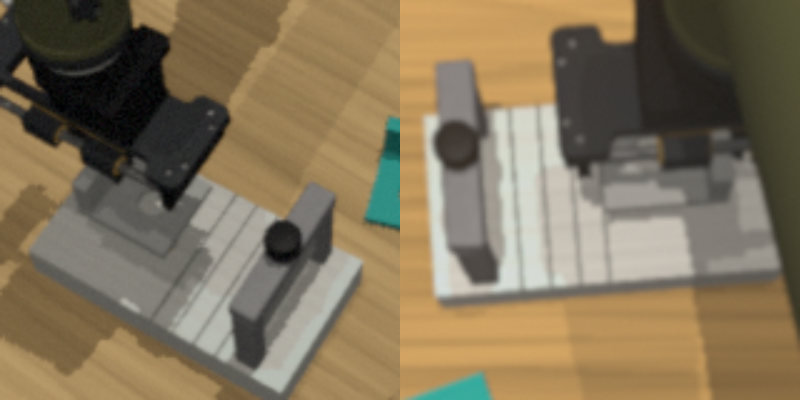

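The stop hangs over the bed, its hole at scene pixel (271,291). I check that against the bed hole at (275,305.2).

```bash
python3 - <<'E'
from h import *
d=load('scene');print(onz(d,[[270.8,291.2]],.109),onz(d,[[275,305.2]],.04))
X=bydepth(d,[[275,300],[262,298],[290,290]]);print(X.round(4))
E
```

```text
[[0.64321311 0.01000523 0.109     ]] [[0.63943583 0.00999375 0.04      ]]
[[0.6538 0.0284 0.1094]
 [0.6646 0.0051 0.1092]
 [0.6188 0.038  0.1062]]
```

```bash
python3 -m jog '[[[-2,0,15,0,0,0,0],[-2,0,32,0,0,0,0],[-2,0,45,0,0,0,0],[-2,0,52,0,0,0,0],[-2,0,55,0,0,0,0],[-2,0,57,0,0,0,0],[-2,0,58,0,0,0,0],[-2,0,59,0,0,0,0],[-2,0,59,0,0,0,0],[-2,0,59,0,0,0,0]]]'; python3 - <<'E'
from h import *
d=grab('scene')
cv2.imwrite('pics/s4.png',cv2.resize(d['image'][250:350,210:330],(720,600),interpolation=cv2.INTER_CUBIC)[:,:,::-1])
X=bydepth(d,[[275,317],[262,308],[295,305]]);print(X.round(4))
E
```

```text
time: 6.3
position: [0.6397, -0.0303, 0.0639]
tool_rot: [3.139, 0.123, 0.001]
ft_force: [0.4, 0.6, -3.2]
grip_width: 0.156
grip_force: 40.0
[[ 0.665   0.0311  0.0546]
 [ 0.6637 -0.0032  0.0527]
 [ 0.6158  0.0433  0.0401]]
```

View pics/s4.png

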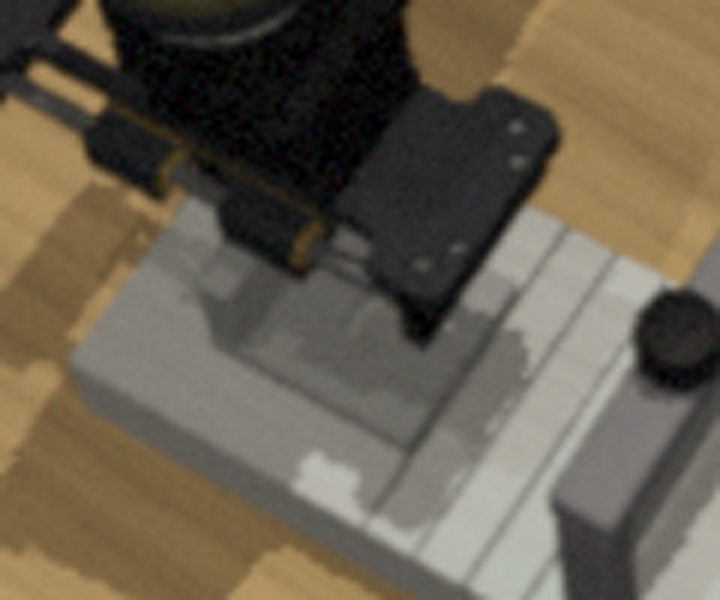

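The stop is level, a few mm above the bed; its far foot corner is at full-image pixel (277.8,324.5). I lower it to contact and release slightly.

```bash
python3 -m jog '[[[0,0,1,0,0,0,0],[0,0,2,0,0,0,0],[0,0,3,0,0,0,0],[0,0,3,0,0,0,0],[0,0,3,0,0,0,0]]]'; python3 - <<'E'
from h import *
d=load('scene');c=onz(d,[[277.8,324.5]],.0515)[0]*1000
a=np.radians(4.4);R=np.array([[np.cos(a),-np.sin(a)],[np.sin(a),np.cos(a)]])
print('hole from corner',c[:2]-R@[35,32], 'bed hole scene 639.4 10.0')
E
```

```text
time: 6.85
position: [0.6396, -0.0303, 0.0618]
tool_rot: [3.139, 0.123, 0.001]
ft_force: [-3.6, 0.1, 5.3]
grip_width: 0.161
grip_force: 40.0
hole from corner [641.38313902   9.89672661] bed hole scene 639.4 10.0
```

Contact shows as +5 N, and the hole is about 2 mm off. Release and retreat upward.

```bash
python3 -m jog '[[[0,0,0,0,0,0,40],[0,0,0,0,0,0,40],[0,0,0,0,0,0,40],[0,0,0,0,0,0,40],[0,0,-20,0,0,0,40],[0,0,-60,0,0,0,40],[0,0,-100,0,0,0,40],[0,0,-145,0,0,0,40],[0,0,-145,0,0,0,40],[0,0,-145,0,0,0,40]]]'; python3 -c "
from h import *
plan([470,130,210],9.7);plan([430,250,210],9.7)"
```

```text
time: 7.85
position: [0.6403, -0.0301, 0.207]
tool_rot: [3.139, 0.123, 0.005]
ft_force: [-0.6, 0.1, -0.5]
grip_width: 0.453
grip_force: 0.0
pos [640.3 -30.1 207. ] t 7.85 q7 -1.62 shift [-157.3 -172.9   -3.6] turn [-0.1 -0.2 84.8]
pos [640.3 -30.1 207. ] t 7.85 q7 -1.62 shift [-187.8 -295.7   -3.8] turn [-0.1 -0.2 84.8]
```

```bash
python3 -m jog '[[[-40,-40,-4,0,0,-8,60],[-80,-80,-4,0,0,-16,60],[-120,-120,-4,0,0,-24,60],[-157,-160,-4,0,0,-32,60],[-167,-190,-4,0,0,-40,60],[-177,-220,-4,0,0,-48,60],[-187,-250,-4,0,0,-56,60],[-187,-270,-4,0,0,-64,60],[-187,-290,-4,0,0,-72,60],[-187,-296,-4,0,0,-80,60]]]'; python3 - <<'E'
from h import *
t=grab('top');cv2.imwrite('pics/t5.png',cv2.resize(t['image'][90:290,110:390],None,fx=2.8,fy=2.8,interpolation=cv2.INTER_CUBIC)[:,:,::-1])
plan([429,360,150],9.7)
E
```

```text
time: 8.85
position: [0.4282, 0.2522, 0.208]
tool_rot: [-2.315, -2.121, 0.003]
ft_force: [-0.2, -0.4, -0.2]
grip_width: 0.688
grip_force: 0.0
pos [428.2 252.2 207.9] t 8.9 q7 -0.69 shift [107.5  -7.9  58. ] turn [ -0.2  -0.  -14.4]
```

View pics/t5.png

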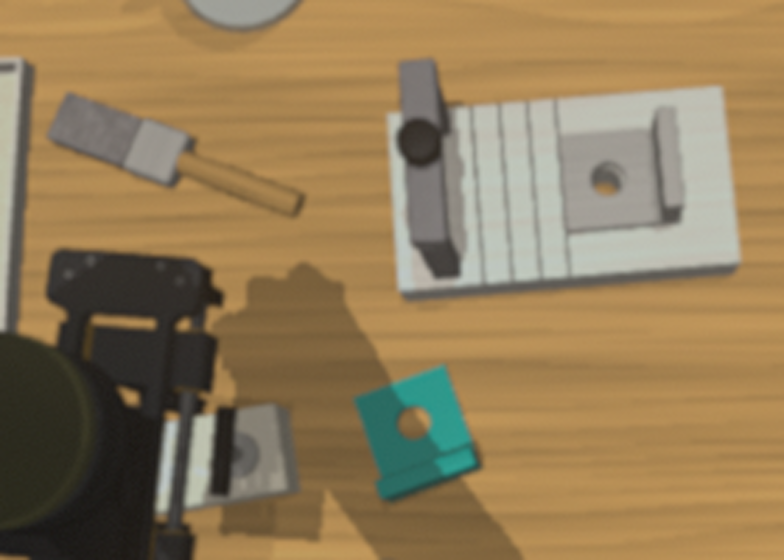

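The stop is seated with its holes nearly concentric at crop (607,179) and its upright away from the frame. Now I go above the screw.

```bash
python3 -m jog '[[[40,-3,0,0,0,-8,75],[80,-6,20,0,0,-14,75],[107,-8,40,0,0,-14,75],[107,-8,58,0,0,-14,75],[107,-8,58,0,0,-14,75],[107,-8,58,0,0,-14,75],[107,-8,58,0,0,-14,75]]]'; python3 - <<'E'
from h import *
plan([429,360,48],9.7)
t=load('top');print('stop hole',onz(t,[[326.8,153.9]],.048))
d=grab('scene');p=ctrl.get_state()['position']
cv2.imwrite('pics/s6.png',cv2.resize(d['image'][220:370,400:580],None,fx=4,fy=4)[:,:,::-1])
print((proj(d,[p,[.429,.36,.078]])-[400,220])*4)
E
```

```text
time: 9.6
position: [0.4331, 0.3568, 0.1521]
tool_rot: [2.053, 2.376, 0.001]
ft_force: [-0.2, -0.1, 1.1]
grip_width: 0.86
grip_force: 0.0
pos [433.1 356.8 152.1] t 9.6 q7 -0.79 shift [  3.8  -3.7 104.1] turn [ 0.1  0.  -1.4]
stop hole [[0.63753642 0.01007925 0.048     ]]
[[340.15836959 287.26624802]
 [316.04781107 352.26854068]]
```

View pics/s6.png

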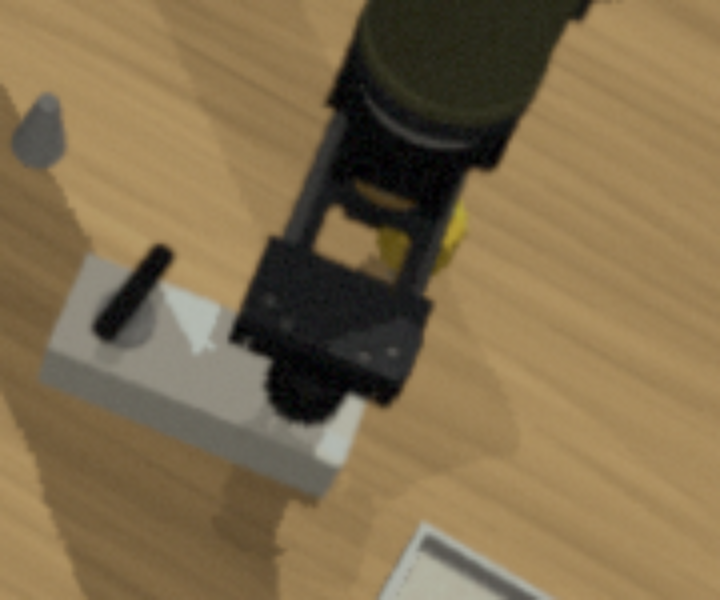

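The black head is visible at crop (305,385) under the gripper, and the T-handle at (130,300) is clear. Descend and grip.

```bash
python3 -m jog '[[[4,-4,20,0,0,-1,75],[4,-4,45,0,0,-1,75],[4,-4,70,0,0,-1,75],[4,-4,90,0,0,-1,75],[4,-4,98,0,0,-1,75],[4,-4,102,0,0,-1,75],[4,-4,102,0,0,-1,75],[4,-4,102,0,0,-1,30],[4,-4,102,0,0,-1,30],[4,-4,102,0,0,-1,30]]]' 25;  python3 -m jog '[[[0,0,0,0,0,0,30],[0,0,0,0,0,0,30],[0,0,0,0,0,0,30],[0,0,0,0,0,0,30],[0,0,-8,0,0,0,30],[0,0,-30,0,0,0,30],[0,0,-60,0,0,0,30],[0,0,-90,0,0,0,30],[0,0,-110,0,0,0,30],[0,0,-110,0,0,0,30]]]' 25; python3 - <<'E'
from h import *
d=grab('scene')
cv2.imwrite('pics/s7.png',cv2.resize(d['image'][220:370,400:580],None,fx=4,fy=4)[:,:,::-1])
plan([640,150,250],4.4); plan([637.5,10.5,200],4.4)
E
```

```text
time: 10.65
position: [0.4281, 0.3612, 0.0502]
tool_rot: [2.03, 2.397, 0.002]
ft_force: [0.5, 0.4, -0.2]
grip_width: 0.672
grip_force: 0.0
time: 11.65
position: [0.4282, 0.3622, 0.1624]
tool_rot: [2.029, 2.397, 0.006]
ft_force: [-0.5, 0.4, -2.1]
grip_width: 0.451
grip_force: 25.0
pos [427.6 361.2 160.4] t 11.7 q7 -0.78 shift [-243.3  174.8  -89.4] turn [ 0.1 -0.   5.1]
pos [427.6 361.2 160.4] t 11.7 q7 -0.78 shift [-380.5  149.3  -39.5] turn [ 0.1 -0.   5.1]
```

View pics/s7.png

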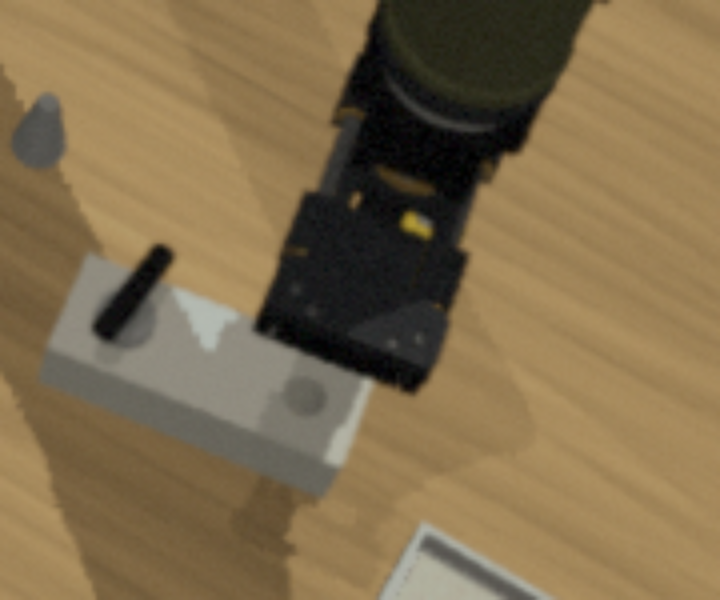

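The screw is lifted; the empty stand hole shows at crop (305,397). I carry it over in front of the frame.

```bash
python3 -c "
from h import *
plan([510,100,230],4.4)"
```

```text
pos [427.6 361.2 160.4] t 11.7 q7 -0.78 shift [-271.2   38.3  -69.6] turn [ 0.1 -0.   5.1]
```

```bash
python3 -m jog '[[[-20,3,-25,0,0,0,30],[-55,8,-50,0,0,1,30],[-95,14,-70,0,0,2,30],[-135,20,-70,0,0,3,30],[-175,26,-70,0,0,4,30],[-215,32,-70,0,0,5,30],[-250,36,-70,0,0,5,30],[-271,38,-70,0,0,5,30],[-271,38,-70,0,0,5,30]]]'; python3 -c "
from h import *
plan([637.5,10.5,140],4.4)"
```

```text
time: 12.6
position: [0.5095, 0.0951, 0.2273]
tool_rot: [-2.14, -2.298, 0.006]
ft_force: [-0.5, -0.2, -1.7]
grip_width: 0.453
grip_force: 25.0
pos [509.5  95.1 227.3] t 12.6 q7 -0.21 shift [-93.3 122.1  86.9] turn [-0.2  0.1 -0.3]
```

```bash
python3 -m jog '[[[-20,25,0,0,0,0,30],[-45,60,0,0,0,0,30],[-70,95,10,0,0,0,30],[-88,116,40,0,0,0,30],[-93,122,65,0,0,0,30],[-93,122,80,0,0,0,30],[-93,122,87,0,0,0,30],[-93,122,87,0,0,0,30],[-93,122,87,0,0,0,30]]]'; python3 - <<'E'
from h import *
plan([637.5,10.5,110],4.4)
d=grab('scene');p=ctrl.get_state()['position']
cv2.imwrite('pics/s8.png',cv2.resize(d['image'][250:350,210:330],(720,600),interpolation=cv2.INTER_CUBIC)[:,:,::-1])
print((proj(d,[p+[0,0,-.044],[.6375,.0105,.048]])-[210,250])*6)
E
```

```text
time: 13.5
position: [0.6388, 0.018, 0.1439]
tool_rot: [2.13, 2.307, 0.002]
ft_force: [0.2, -0.0, -0.9]
grip_width: 0.456
grip_force: 25.0
pos [638.8  18.  143.9] t 13.5 q7 -0.19 shift [-7.4 -2.  33.9] turn [0.1 0.  0.2]
[[393.5117312  262.22924529]
 [392.64455408 317.48426711]]
```

View pics/s8.png

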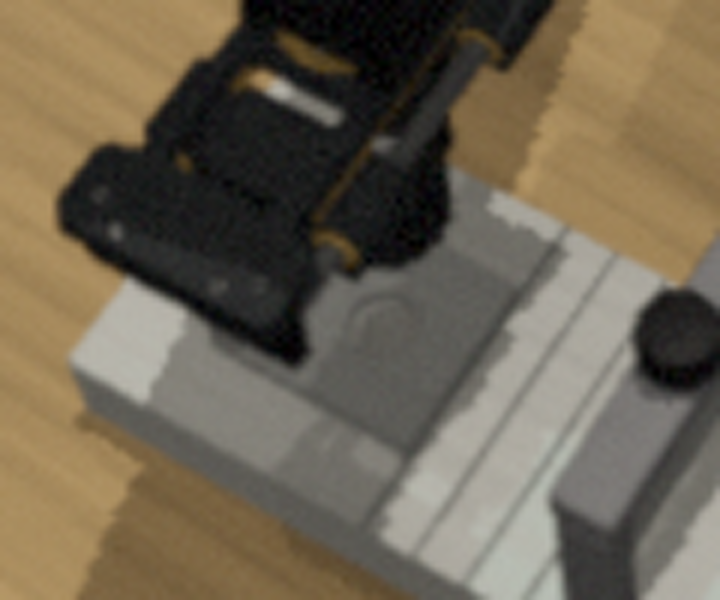

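The hole in the foot is clear at crop (385,325), within about 2 px of the prediction. No bystander is nearby. I trim the position above it.

```bash
python3 -m jog '[[[-1,0,0,0,0,0,30],[-1,0,10,0,0,0,30],[-1,0,25,0,0,0,30],[-1,0,33,0,0,0,30],[-1,0,36,0,0,0,30],[-1,0,36,0,0,0,30]]]'; python3 - <<'E'
from h import *
d=load('scene');print(onz(d,[[274.2,304.2]],.048))
plan([638.3,10.2,100],4.4)
E
```

```text
time: 14.15
position: [0.6382, 0.0156, 0.1054]
tool_rot: [-2.132, -2.305, 0.002]
ft_force: [-0.8, 0.5, -0.6]
grip_width: 0.452
grip_force: 25.0
[[0.64124388 0.01018763 0.048     ]]
pos [638.2  15.6 105.4] t 14.15 q7 -0.21 shift [-5.4 -0.3  5.4] turn [-0.1 -0.   0.1]
```

```bash
python3 -m jog '[[[-5,1,0,0,0,0,30],[-5,1,3,0,0,0,30],[-5,1,10,0,0,0,30],[-5,1,18,0,0,0,30],[-5,1,26,0,0,0,30],[-5,1,26,0,0,0,30]]]'; python3 -c "
from h import *
plan([639.3,10.2,56],4.4)"
```

```text
time: 14.75
position: [0.6389, 0.0107, 0.0786]
tool_rot: [-2.131, -2.305, 0.003]
ft_force: [-2.0, 0.2, -1.8]
grip_width: 0.451
grip_force: 25.0
pos [638.9  10.7  78.6] t 14.75 q7 -0.21 shift [-0.5  0.4 22.6] turn [-0.2 -0.   0.1]
```

The tip is already below the bed's mouth (z about 35 mm) with no contact force. I lower the rest.

```bash
python3 -m jog '[[[0,0,6,0,0,0,30],[0,0,12,0,0,0,30],[0,0,17,0,0,0,30],[0,0,20,0,0,0,30],[0,0,21,0,0,0,30],[0,0,21,0,0,0,30]]]'
```

```text
time: 15.35
position: [0.6401, 0.0108, 0.0594]
tool_rot: [-2.133, -2.306, 0.0]
ft_force: [0.7, -0.4, -0.9]
grip_width: 0.451
grip_force: 25.0
```

```bash
python3 -m jog '[[[0,0,1,0,0,0,30],[0,0,2,0,0,0,30],[0,0,2,0,0,0,30],[0,0,2,0,0,0,65],[0,0,2,0,0,0,65],[0,0,2,0,0,0,65],[0,0,2,0,0,0,65],[0,0,2,0,0,0,65]]]'; python3 -m jog '[[[0,0,-10,0,0,0,65],[0,0,-40,0,0,0,65],[0,0,-80,0,0,0,65],[0,0,-120,0,0,0,65],[-30,-40,-150,0,0,0,65],[-30,-80,-150,0,0,0,65],[-30,-120,-150,0,0,0,65],[-30,-120,-150,0,0,0,65],[-30,-120,-150,0,0,0,65]]]'; python3 - <<'E'
from h import *
d=grab('scene');t=grab('top')
cv2.imwrite('pics/s9.png',np.hstack([cv2.resize(a[:,:,::-1],(400,400),interpolation=cv2.INTER_CUBIC) for a in (d['image'][230:350,220:340],t['image'][100:210,250:360])]))
for e in (d,t):
    X=bydepth(e,np.stack(np.meshgrid(np.arange(640),np.arange(480)),-1).reshape(-1,2))
    hsel=X[(np.hypot(X[:,0]-.639,X[:,1]-.0105)<.03)&(X[:,2]>.078)&(X[:,2]<.1)]
    f=X[(np.hypot(X[:,0]-.639,X[:,1]-.0105)<.03)&(X[:,2]>.043)&(X[:,2]<.053)]
    print(len(hsel),hsel.mean(0),hsel[:,2].std(),'foot',np.median(f[:,2]) if len(f) else None)
E
```

```text
time: 16.15
position: [0.6403, 0.0108, 0.0577]
tool_rot: [2.133, 2.306, 0.0]
ft_force: [0.5, 0.3, 0.2]
grip_width: 0.733
grip_force: 0.0
time: 17.05
position: [0.5229, -0.0289, 0.2087]
tool_rot: [2.132, 2.304, -0.0]
ft_force: [1.1, 0.5, 0.6]
grip_width: 0.744
grip_force: 0.0
311 [0.64247648 0.01249948 0.08429781] 0.002166569281714416 foot 0.048796596107740564
227 [0.63686967 0.01908258 0.08407582] 0.001808753216851324 foot 0.04860085194186414
```

View pics/s9.png

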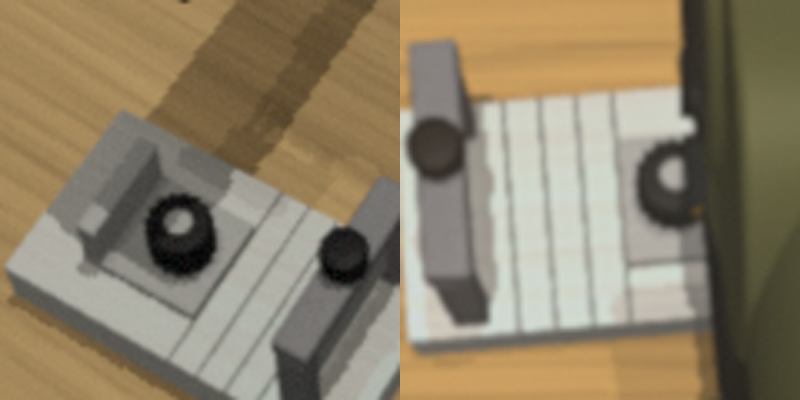

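The screw head sits upright on the foot at left crop (180,235), with its top at 84 mm (48 + 36), so it is fully seated. The gripper is clear, so I hand in.

```bash
python3 -c "
from bench import ctrl
print(ctrl.close_job())"
```

```text
the job is handed in; nothing more can be done
None
```

The end stop is flat on the slicer's bed, hole over hole with its upright away from the blade frame. The round-headed thumbscrew is seated through both holes, and I handed the job in at about 17 s with the gripper clear; no verdict came back.

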